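# Sweep the head-plate nuts into the wash tray

### The job

The four knurled nuts taken off the bioreactor's head plate lie scattered on the raised steel deck. With your fingertips, sweep all four along the deck and off its open end into the wash tray, without lifting any of them. Leave the vial, the bottle and the tubing clamp on the deck where they are, and finish clear of everything.

Things in the scene. Friction and masses are not known exactly. Their poses are not given: they have to be found in the camera images.
- deck: Low raised work deck of folded stainless sheet, fixed: 290 mm along its x, 340 mm along its y, flat surface 45 mm above the bench. Along its front and back long edges (x = -145 and +145 mm) the sheet is turned up into lips 3 mm thick that stand 8 mm above the surface; its two ends (y = -170 and +170 mm) are open and flush, so things can be swept off there. Origin: centre of the footprint at bench height; z up.
- tray: Open shallow stainless wash tray, empty, fixed, standing on the bench against one open end of the deck (which end varies): 300 mm along its x, 130 mm along its y, 38 mm high, walls and floor 3 mm, floor perforated with drain holes, so its rim is 7 mm below the deck's surface and what is swept off that end drops in. Its long side lies 3 mm from the deck's end, its axes parallel to the deck's. Origin: centre of the underside.
- case: Closed flat grey probe case, fixed, 300 x 130 x 39 mm, against the deck's other end (3 mm from it). Nothing goes on it. Origin: centre of the underside; axes parallel to the deck's.
- nut0_center (a point): Loose stainless knurled nut from the reactor's head plate, lying flat on the deck: round flange 24 mm in diameter and 9 mm high, with a collar 16 mm in diameter and 5 mm high on top (14 mm in all), 21 to 42 g. Point: its centre, 7 mm above the deck's surface. Starts in the deck's front (-x) strip, right (-y) half, 62 to 105 mm from the deck's long middle line and 40 to 115 mm from its short one.
- nut1_center (a point): Loose stainless knurled nut from the reactor's head plate, lying flat on the deck: round flange 24 mm in diameter and 9 mm high, with a collar 16 mm in diameter and 5 mm high on top (14 mm in all), 21 to 42 g. Point: its centre, 7 mm above the deck's surface. Starts in the deck's front strip, left (+y) half, 62 to 105 mm from the deck's long middle line and 40 to 115 mm from its short one.
- nut2_center (a point): Loose stainless knurled nut from the reactor's head plate, lying flat on the deck: round flange 24 mm in diameter and 9 mm high, with a collar 16 mm in diameter and 5 mm high on top (14 mm in all), 21 to 42 g. Point: its centre, 7 mm above the deck's surface. Starts in the deck's back (+x) strip, right half, 62 to 105 mm from the deck's long middle line and 40 to 115 mm from its short one.
- nut3_center (a point): Loose stainless knurled nut from the reactor's head plate, lying flat on the deck: round flange 24 mm in diameter and 9 mm high, with a collar 16 mm in diameter and 5 mm high on top (14 mm in all), 21 to 42 g. Point: its centre, 7 mm above the deck's surface. Starts in the deck's back strip, left half, 62 to 105 mm from the deck's long middle line and 40 to 115 mm from its short one.
- vial_center (a point): Loose round glass sample vial with a black cap, standing near the deck's long middle line: 28 mm in diameter, 50 mm high. Point: its centre, 25 mm above the deck. To be left alone.
- bottle_center (a point): Loose square glass bottle with a round white screw cap, standing near the deck's long middle line: 38 x 38 mm, 54 mm high. Point: its centre, 27 mm above the deck. To be left alone.
- clamp_center (a point): Loose plastic tubing pinch clamp, lying lengthwise near the deck's long middle line: 62 mm along its y, 13 mm wide, 19 mm high. Point: its centre, 9 mm above the deck. To be left alone.
Things that resemble listed ones, but are neither listed nor needed, are in the scene too. What is shaped like the part that bears nut1_center but green is not meant.

How it is judged:
By the outcome, as a careful person would: the job done as asked, in the order asked, and still so for the second after the job is handed in, with the robot touching nothing.
It also fails if it takes over 61 s, if anything falls off the work surface, if the arm or the gripper's body presses on something with over 40 N, if the wrist force passes 120 N, or if a joint passes its speed limit or range.

### The arm

A 6-joint arm with a two-finger parallel gripper is mounted at the origin on the work surface. World frame = base frame: x ahead of the robot, y to its left, z up, the work surface at z = 0. Lengths are in mm, angles in rad, forces in N, time in s.
With the tool pointing down it reaches from about 400 to 925 mm from the base axis. Payload 12.5 kg.
Tool frame: the origin (TCP) lies at the very end of the fingers, on their centre line; the grasp point (between the pads) lies 19 mm behind it; z points along the fingers, x is the direction in which the jaws open and shut, and the axes are right-handed (so a half turn about z gives the same grasp; the last joint's range is limited). The gripper opens to 95 mm and grips with 3 to 60 N. Pads are 20 mm wide; open, the fingers measure 119 mm over their backs; the gripper's body (75 mm by 180 mm) begins 59 mm behind the grasp point.
Start: joints at [-1.251, 0.491, 1.559, -0, 1.092, -0.106], TCP at [258.18, -569.201, 214.661] pointing down, gripper open.
Joint ranges: [-3.1, 3.1], [-0.84, 2.19], [0.05, 2.79], [-1.13, 4.28], [0.06, 2.93], [-2.69, 2.69]. Speed limits (rad/s): [2.22, 2.22, 2.79, 3.14, 3.14, 3.14].

### API

Orientations are given as [roll, pitch, yaw] about the fixed x, y, z axes, in that order (R = Rz(yaw) Ry(pitch) Rx(roll)).
In Python, from cell import env gives the robot as it stands.
- The arm moves only by the tool arm_command, never from a script. Its argument "motion" is one flat list of numbers, 7 for each row, row after row: the opening, from -1 (shut) to 1 (fully open), then the shift along the tool's x, y, z in mm, then the turn, a rotation vector about the tool's x, y, z in degrees. In form: [fingers, dx, dy, dz, rx, ry, rz, fingers, dx, dy, dz, rx, ry, rz, ...]. A call has 1 to 20 rows; each row is the pose to reach, as a shift and turn from the pose commanded when the call began, along the tool's axes at that moment; what a row does not reach only later rows make up. A row lasts 1/10 s, in which the tool goes at most 50 mm and 8.59 degrees, less where a joint would pass 70% of its speed; a pose out of reach is approached as far as the arm can. A call with a gripper value outside its range is refused whole. The fingers move at their own pace and stop on an object; the grip force is fixed at half the most. Time passes only in rows, so rows that repeat a pose let the fingers close. It gives the time, the measured TCP pose, the force and the opening at its end, in the units of the state.
- env.state(): the state, without advancing time (a new reading comes with each control period).
- env.read_camera(name): name is "side" or "top"; returns (picture, depth): 480x640x3 uint8, red, green, blue; 480x640 float32, mm along the optical axis (not along the pixel's ray), 0 where there is no reading.
- env.calibration(name): a dict with "fx", "fy", "cx", "cy" (pixels), "cam_to_world" (4x4, takes a point from camera to world coordinates). Camera axes: x right, y down, z forward; pixel columns grow to the right and rows downward; lengths in mm; the calibration is good to about 2 mm. A picture is of the moment at which its call begins. calibration takes no time and is no camera call.
- env.job_done(): hands the job in, once; it reports no verdict.
Trained networks look in the newest picture that a camera, given by its name, has taken for a name from the list of things; names that differ only in an ending like _2 or _b are one class to them, and where a whole thing is asked for, a point or a joint stands for the part that bears it (a point fixed in the world has none). Each returns a list of dicts, best first, with "confidence" (0 to 1); they miss things now and then, are a little off and sometimes report something else, mostly with a low value. They report only what shows in the picture. A call takes as long as a camera call. They do not tell look-alikes from the thing itself.
- env.recognise(camera, label): "location" ([column, row] in pixels, amid what is visible of it).
- env.silhouettes(camera, label): "region" (480x640 bool, what is visible of it) and "location" ([column, row] in pixels, amid what is visible of it).
- env.spot_point(camera, label): "location" ([column, row] in pixels: a listed point, or the origin of a listed thing).
The state is a dict: "t": time; "joints": joint angles; "qvel": joint speeds; "tau": joint torques, N m; "eef_pos": TCP position; "tcp_rot": TCP orientation; "ft_force": force on the tool from outside, world axes, zero at the start; "moment": the same for the moment, N m; "opening": opening from 0.0 (shut) to 1.0 (fully open).
Only numpy, scipy, OpenCV 4.12 (cv2) and the standard library are available. Lean on these libraries where they do the work, as an engineer would, in place of code of your own. Each camera call takes 0.05 s, during which the arm holds its last target.

## Working session

There is one attempt and no reset: what is moved stays moved. The work goes in short steps, Python scripts to look and compute and a tool call to move; the robot and the scene stay as the last step left them, time stands still between calls to the robot, and variables do not carry over. Pictures are saved under pics/ and viewed, and the job is handed in when it is done.

Besides the shell and the picture viewer there is one more tool, called after "Emit:" by a JSON object that holds its "api" and its "payload", one argument or row to a line. arm_command: Moves the arm, as the interface text tells. Its arguments: {"type":"object","properties":{"motion":{"type":"array","items":{"type":"number"}}},"required":["motion"]}

```bash
mkdir -p pics; ls; cat > h.py <<'E'
from cell import env
import numpy as np, cv2
def snap(n,f):
    p,d=env.read_camera(n); cv2.imwrite('pics/'+f,p[:,:,::-1]); np.save('pics/'+n+'_d.npy',d); np.save('pics/'+n+'_p.npy',p); return p,d
def world(n,u,v,d):
    c=env.calibration(n); P=np.array([(u-c['cx'])/c['fx']*d,(v-c['cy'])/c['fy']*d,d,1]); return (np.array(c['cam_to_world'])@P)[:3]
def rayz(n,u,v,z):
    c=env.calibration(n);T=np.array(c['cam_to_world']); r=T[:3,:3]@np.array([(u-c['cx'])/c['fx'],(v-c['cy'])/c['fy'],1]); o=T[:3,3]; return o+r*(z-o[2])/r[2]
def pix(n,p):
    c=env.calibration(n);T=np.linalg.inv(np.array(c['cam_to_world'])); q=T@np.append(p,1); return q[0]/q[2]*c['fx']+c['cx'],q[1]/q[2]*c['fy']+c['cy']
E
python3 - <<'E'
from h import *
for n in('top','side'): snap(n,n+'0.png')
print(env.state()); print(env.calibration('top'))
E
```

```text
pics
{'t': 0.1, 'joints': array([-1.25059896e+00,  4.91467093e-01,  1.55938652e+00,  1.91435417e-05,
        1.09166044e+00, -1.05636130e-01]), 'qvel': array([-0.00085557, -0.0020196 , -0.00038663, -0.00193551,  0.00199798,
        0.00041452]), 'tau': array([ 4.59100280e-03, -6.13623047e+01, -2.58605540e+01,  6.94430480e-02,
        4.69942088e-02, -4.90151876e-05]), 'eef_pos': array([ 258.11504034, -568.9883069 ,  214.14085526]), 'tcp_rot': array([-3.14147862e+00,  9.14479480e-04, -1.14497161e+00]), 'ft_force': array([-0.28576485,  0.34726921,  0.08278571]), 'moment': array([ 0.0048761 ,  0.03306447, -0.00058429]), 'opening': 0.9999326652937346}
{'fx': 505.8024564243409, 'fy': 505.8024564243409, 'cx': 322.94637549025435, 'cy': 244.30227461075438, 'cam_to_world': array([[-7.59758452e-03, -9.94364472e-01,  1.05742959e-01,
         4.00550494e+02],
       [-9.99968600e-01,  7.79321942e-03,  1.43701819e-03,
         1.71714361e+01],
       [-2.25299792e-03, -1.05728721e-01, -9.94392459e-01,
         8.48214217e+02],
       [ 0.00000000e+00,  0.00000000e+00,  0.00000000e+00,
         1.00000000e+00]])}
```

View pics/top0.png

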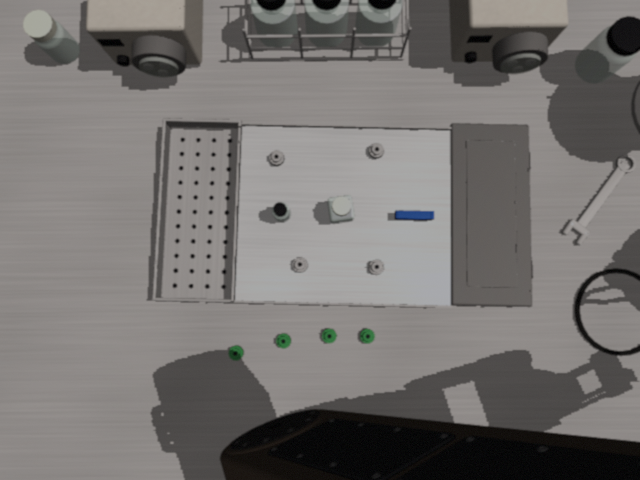

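View pics/side0.png

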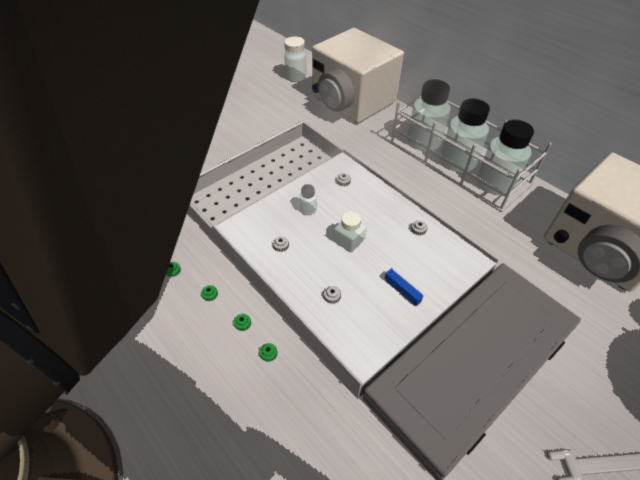

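The tray is at the +y end (left in the top view). Four steel nuts lie on the deck, in top-view pixels: (276,158), (376,151), (300,265) and (376,267). The look-alikes are four green nuts on the bench in front, at (236,352), (283,341), (329,336) and (367,336), and these are not meant. The vial is at (281,211), the bottle at (341,208) and the blue clamp at (414,215).

```bash
python3 - <<'E'
from h import *
p=np.load('pics/top_p.npy'); d=np.load('pics/top_d.npy')
cv2.imwrite('pics/crop.png',cv2.resize(p[115:315,150:460,::-1],None,fx=2.5,fy=2.5,interpolation=cv2.INTER_CUBIC))
for n,x,y in(('top',0,0),):
  for u,v in((260,140),(440,140),(250,290),(440,290),(340,240)): print(world('top',u,v,d[v,u]).round(1))
for i in range(4):
  for c in('top','side'):
    try:
      for r in env.spot_point(c,f'nut{i}_center')[:8]: print(i,c,np.round(r['location'],1),round(r['confidence'],2),rayz(c,*r['location'],52).round(1))
    except Exception as e: print(e)
  if i==0: pass
for l,z in(('vial_center',70),('bottle_center',72),('clamp_center',54),('deck',0),('tray',0),('case',0)):
  for c in('top','side'):
    for r in env.spot_point(c,l)[:2]: print(l,c,np.round(r['location'],1),round(r['confidence'],2),rayz(c,*r['location'],z).round(1))
E
```

```text
[656.4 119.2  50.1]
[ 655.9 -174.2   44.2]
[414.2 134.7  42.5]
[ 411.9 -166.    45.7]
[492.4  -8.9  47.6]
0 top [376.4 264.4] 0.65 [452.7 -65.7  52. ]
0 side [333.8 295. ] 0.66 [449.1 -69.   52. ]
1 top [326.3 334.9] 0.73 [343.7  14.2  52. ]
1 top [299.8 265.3] 0.69 [452.2  55.1  52. ]
1 top [282.6 338.7] 0.63 [338.3  82.1  52. ]
1 top [232.4 356. ] 0.63 [312.5 159.7  52. ]
1 top [375.4 266.2] 0.5 [449.9 -64.   52. ]
1 top [364.9 334.4] 0.48 [344.  -45.8  52. ]
1 side [243.9 321.9] 0.68 [330.8 -17.3  52. ]
1 side [207.3 288.2] 0.62 [324.3  61.1  52. ]
1 side [268.4 351.6] 0.61 [328.6 -73.   52. ]
1 side [281.9 242.7] 0.48 [455.2  52.8  52. ]
1 side [174.7 267.7] 0.43 [308.8 123.8  52. ]
1 side [262.5 184.5] 0.37 [512.6 174.7  52. ]
2 top [376.  149.9] 0.74 [637.8 -68.5  52. ]
2 side [421.1 229.1] 0.51 [634.9 -75.3  52. ]
3 top [274.3 156.9] 0.69 [627.6  95.7  52. ]
vial_center top [281.4 209.1] 0.64 [539.   82.6  70. ]
vial_center side [308.3 196.8] 0.84 [539.6  85.5  70. ]
vial_center side [283.5 247.5] 0.64 [442.9  32.5  70. ]
bottle_center top [339.2 207.4] 0.64 [540.6  -7.4  72. ]
bottle_center side [353.3 229. ] 0.57 [543.2 -13.5  72. ]
clamp_center top [414.5 214.9] 0.57 [ 530.8 -127.4   54. ]
clamp_center side [402.1 290.1] 0.73 [ 524.8 -129.5   54. ]
clamp_center side [343.  179.3] 0.45 [622.6  88.   54. ]
deck top [343.7 215.6] 0.94 [539.4 -17.2   0. ]
deck side [351.  265.7] 0.64 [531.3 -26.    0. ]
tray top [204.7 211.7] 0.97 [548.  218.9   0. ]
tray side [262.6 183. ] 0.6 [544.6 223.6   0. ]
case top [484.6 215.9] 0.81 [ 537. -256.    0.]
case top [374.1 150.7] 0.47 [651.9 -70.8   0. ]
case side [472.2 362.4] 0.73 [ 538.1 -255.1    0. ]
```

View pics/crop.png

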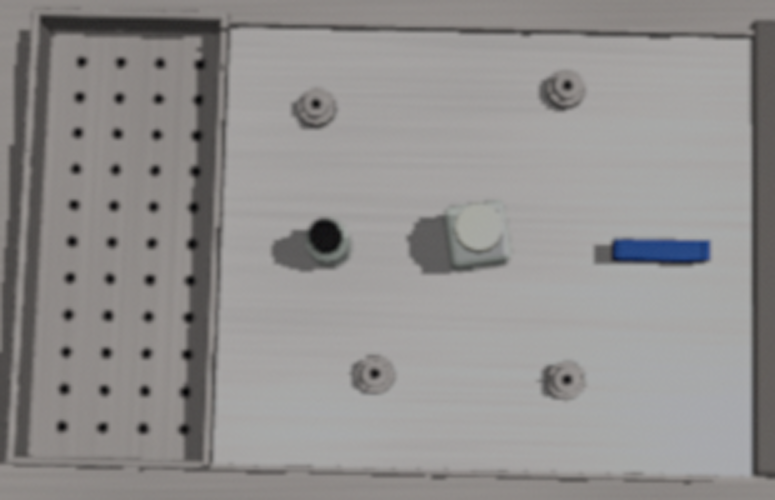

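```bash
python3 - <<'E'
from h import *
f=lambda u,v:(149.7+u/2.5,114.7+v/2.5)
for nm,u,v,z in(('n3',316,104,59),('n2',567,86,59),('n1',374,374,59),('n0',567,380,59),('endT',226,40,45),('endB',211,455,45),('caseT',753,45,45),('caseB',756,465,45),('lipTL',228,24,53),('lipTR',750,35,53),('lipBL',212,467,53),('lipBR',752,475,53)):
    print(nm,rayz('top',*f(u,v),z).round(1))
E
```

```text
n3 [626.6  92.1  59. ]
n2 [637.1 -68.6  59. ]
n1 [453.3  55.5  59. ]
n0 [448.7 -65.   59. ]
endT [674.  152.5  45. ]
endB [403.8 159.4  45. ]
caseT [ 667.7 -192.2   45. ]
caseB [ 394.9 -184.7   45. ]
lipTL [682. 150.  53.]
lipTR [ 671.8 -188.4   53. ]
lipBL [396.3 157.2  53. ]
lipBR [ 388.8 -180.    53. ]
```

Measured at z=59: n1 (453,55), n0 (449,-65), n3 (627,92), n2 (637,-69). Deck yaw is about -0.026 rad and the open end is at y≈153–159. The close crop confirms the four steel nuts. I'll cradle each nut between the partly open fingertips and push it toward +y.

Emit:
{"api": "arm_command", "payload": {
  "motion": [-0.62,-452,-418,60,0,0,-64.1,-0.62,-452,-418,60,0,0,-64.1,-0.62,-452,-418,60,0,0,-64.1,-0.62,-452,-418,60,0,0,-64.1,-0.62,-452,-418,60,0,0,-64.1,-0.62,-452,-418,60,0,0,-64.1,-0.62,-452,-418,60,0,0,-64.1,-0.62,-452,-418,60,0,0,-64.1,-0.62,-452,-418,60,0,0,-64.1,-0.62,-452,-418,60,0,0,-64.1,-0.62,-452,-418,60,0,0,-64.1,-0.62,-452,-418,60,0,0,-64.1,-0.62,-452,-418,60,0,0,-64.1,-0.62,-452,-418,60,0,0,-64.1,-0.62,-452,-418,60,0,0,-64.1,-0.62,-452,-418,60,0,0,-64.1,-0.62,-452,-418,60,0,0,-64.1,-0.62,-452,-418,60,0,0,-64.1]
}}

```text
t: 2.9
eef_pos: [452.1, 14.2, 154.8]
tcp_rot: [3.141, -0.0, -0.028]
ft_force: [-0.2, -0.3, -0.5]
opening: 0.19
```

Emit:
{"api": "arm_command", "payload": {
  "motion": [-0.62,0,0,30,0,0,0,-0.62,0,0,60,0,0,0,-0.62,0,0,85,0,0,0,-0.62,0,0,100,0,0,0,-0.62,0,0,105,0,0,0,-0.62,0,0,105,0,0,0,-0.62,0,0,105,0,0,0]
}}

```text
t: 3.6
eef_pos: [452.5, 14.9, 50.2]
tcp_rot: [3.141, -0.001, -0.027]
ft_force: [-0.4, -0.2, 0.3]
opening: 0.191
```

```bash
python3 - <<'E'
from h import *
p,d=snap('side','side1.png')
cv2.imwrite('pics/side1c.png',cv2.resize(p[150:330,180:420,::-1],None,fx=3,fy=3))
s=env.state();print(s['eef_pos'],s['ft_force'])
E
```

```text
[452.56952246  14.92093683  50.39037069] [ 0.25499519 -0.33591083 -0.48372724]
```

View pics/side1c.png

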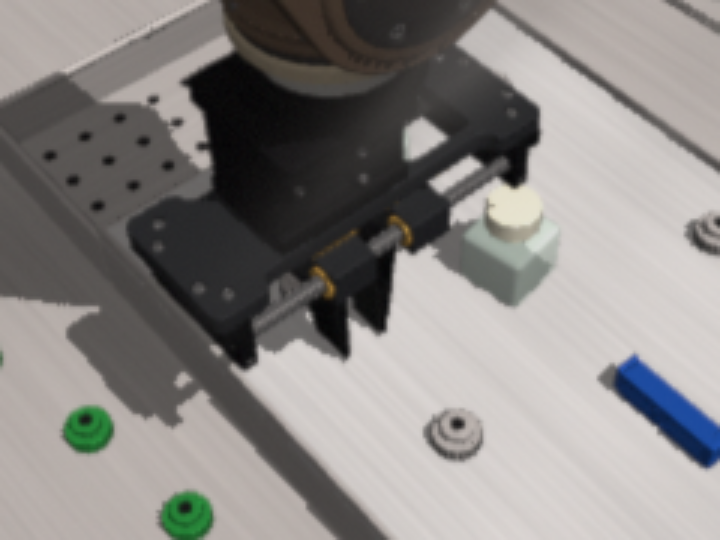

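Emit:
{"api": "arm_command", "payload": {
  "motion": [-0.62,0,-8,2,0,0,0,-0.62,0,-16,2,0,0,0,-0.62,0,-22,2,0,0,0,-0.62,0,-28,2,0,0,0,-0.62,0,-36,2,0,0,0,-0.62,0,-44,2,0,0,0,-0.62,0,-53,2,0,0,0,-0.62,0,-62,2,0,0,0,-0.62,0,-71,2,0,0,0,-0.62,0,-80,2,0,0,0,-0.62,0,-89,2,0,0,0,-0.62,0,-98,2,0,0,0,-0.62,0,-107,2,0,0,0,-0.62,0,-116,2,0,0,0,-0.62,0,-125,2,0,0,0,-0.62,0,-133,2,0,0,0,-0.62,0,-140,2,0,0,0,-0.62,0,-147,2,0,0,0,-0.62,0,-153,2,0,0,0,-0.62,0,-156,2,0,0,0]
}}

```text
t: 5.65
eef_pos: [456.2, 171.6, 47.6]
tcp_rot: [3.142, -0.0, -0.026]
ft_force: [-0.4, -0.2, 0.4]
opening: 0.191
```

```bash
python3 - <<'E'
from h import *
p,d=snap('side','side2.png')
s=env.state();print(s['eef_pos'],s['ft_force'])
E
```

```text
[456.27576232 171.6752712   47.5984216 ] [ 0.20952072  0.56176416 -0.72308045]
```

View pics/side2.png

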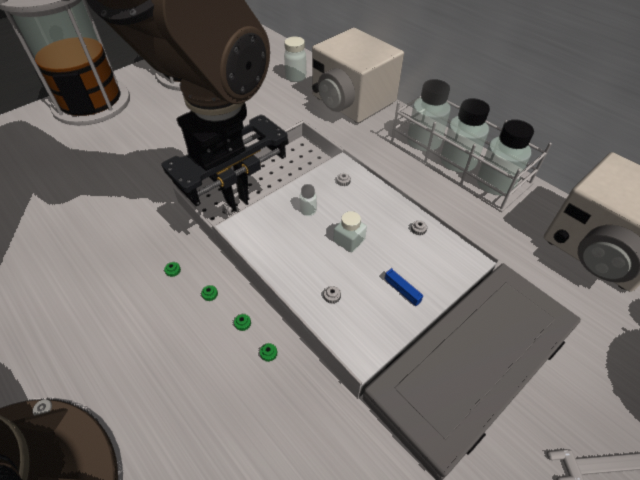

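Nut1 is off the deck at its old pixel (281,243), and the other objects look unmoved. Next is nut0.

Emit:
{"api": "arm_command", "payload": {
  "motion": [-0.62,0,0,-40,0,0,0,-0.62,-1,30,-70,0,0,0,-0.62,-1,75,-70,0,0,0,-0.62,-1,120,-70,0,0,0,-0.62,-1,165,-70,0,0,0,-0.62,-1,210,-70,0,0,0,-0.62,-1,250,-70,0,0,0,-0.62,-1,278,-60,0,0,0,-0.62,-1,278,-60,0,0,0,-0.62,-1,278,-30,0,0,0,-0.62,-1,278,-8,0,0,0,-0.62,-1,278,-1,0,0,0,-0.62,-1,278,-1,0,0,0]
}}

```text
t: 7.0
eef_pos: [447.6, -106.4, 48.2]
tcp_rot: [-3.141, 0.002, -0.026]
ft_force: [-0.2, 0.6, 0.2]
opening: 0.189
```

```bash
python3 - <<'E'
from h import *
p,d=snap('side','side3.png')
cv2.imwrite('pics/side3c.png',np.hstack([cv2.resize(p[120:240,160:300,::-1],None,fx=2.8,fy=2.8),cv2.resize(p[190:310,260:400,::-1],None,fx=2.8,fy=2.8)]))
s=env.state();print(s['eef_pos'],s['ft_force'])
E
```

```text
[ 448.02816817 -106.54166917   48.8782961 ] [0.2358206  0.95364418 0.25218239]
```

View pics/side3c.png

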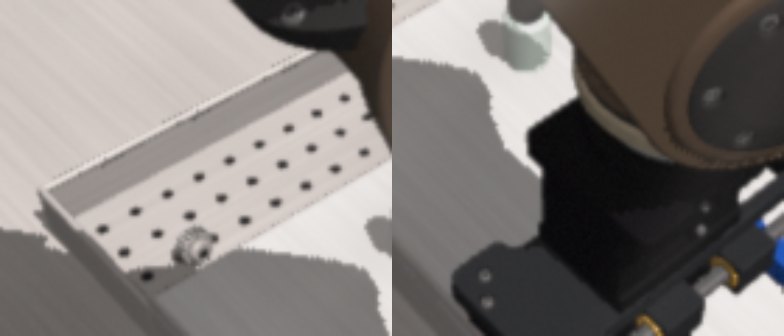

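Nut1 is in the tray. Pushing nut0.

Emit:
{"api": "arm_command", "payload": {
  "motion": [-0.62,0,-9,0,0,0,0,-0.62,0,-16,0,0,0,0,-0.62,0,-22,0,0,0,0,-0.62,0,-28,0,0,0,0,-0.62,0,-36,0,0,0,0,-0.62,0,-44,0,0,0,0,-0.62,0,-53,0,0,0,0,-0.62,0,-62,0,0,0,0,-0.62,0,-71,0,0,0,0,-0.62,0,-80,0,0,0,0,-0.62,0,-89,0,0,0,0,-0.62,0,-98,0,0,0,0,-0.62,0,-107,0,0,0,0,-0.62,0,-116,0,0,0,0,-0.62,0,-125,0,0,0,0,-0.62,0,-134,0,0,0,0,-0.62,0,-143,0,0,0,0,-0.62,0,-150,0,0,0,0,-0.62,0,-156,0,0,0,0,-0.62,0,-158,0,0,0,0]
}}

```text
t: 9.05
eef_pos: [452.1, 51.7, 48.6]
tcp_rot: [3.142, -0.0, -0.026]
ft_force: [0.2, -1.8, 0.7]
opening: 0.191
```

Emit:
{"api": "arm_command", "payload": {
  "motion": [-0.62,0,-6,0,0,0,0,-0.62,0,-14,0,0,0,0,-0.62,0,-23,0,0,0,0,-0.62,0,-32,0,0,0,0,-0.62,0,-41,0,0,0,0,-0.62,0,-50,0,0,0,0,-0.62,0,-59,0,0,0,0,-0.62,0,-68,0,0,0,0,-0.62,0,-77,0,0,0,0,-0.62,0,-86,0,0,0,0,-0.62,0,-94,0,0,0,0,-0.62,0,-101,0,0,0,0,-0.62,0,-108,0,0,0,0,-0.62,0,-115,0,0,0,0,-0.62,0,-120,0,0,0,0,-0.62,0,-120,0,0,0,0]
}}

```text
t: 10.65
eef_pos: [455.3, 171.6, 48.6]
tcp_rot: [3.142, -0.0, -0.026]
ft_force: [0.4, -0.3, 0.1]
opening: 0.191
```

```bash
python3 - <<'E'
from h import *
p,d=snap('side','side4.png')
s=env.state();print(s['eef_pos'],s['ft_force'])
E
```

```text
[455.19520454 171.2629741   48.5717099 ] [-0.53658468 -0.50101007 -0.52991856]
```

View pics/side4.png

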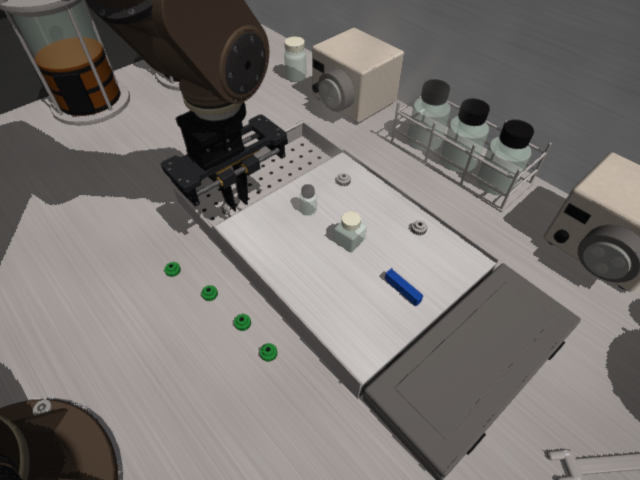

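Nut0 is off the deck too: its pixel (333,295) is empty and the other items are unmoved. Next is nut3.

Emit:
{"api": "arm_command", "payload": {
  "motion": [-0.62,0,0,-40,0,0,0,-0.62,0,0,-80,0,0,0,-0.62,30,20,-85,0,0,0,-0.62,65,43,-85,0,0,0,-0.62,100,66,-85,0,0,0,-0.62,135,90,-85,0,0,0,-0.62,165,109,-85,0,0,0,-0.62,173,115,-85,0,0,0,-0.62,173,115,-85,0,0,0,-0.62,173,115,-50,0,0,0,-0.62,173,115,-20,0,0,0,-0.62,173,115,-4,0,0,0,-0.62,173,115,0,0,0,0,-0.62,173,115,0,0,0,0]
}}

```text
t: 12.1
eef_pos: [624.4, 52.3, 48.7]
tcp_rot: [3.142, 0.001, -0.025]
ft_force: [0.9, 0.9, 0.1]
opening: 0.191
```

```bash
python3 - <<'E'
from h import *
p,d=snap('side','side5.png')
cv2.imwrite('pics/side5c.png',np.hstack([cv2.resize(p[120:240,160:300,::-1],None,fx=2.8,fy=2.8),cv2.resize(p[130:250,290:430,::-1],None,fx=2.8,fy=2.8)]))
s=env.state();print(s['eef_pos'],s['ft_force'])
E
```

```text
[624.92181613  52.11354562  49.39187562] [-0.14636123  0.84358375  0.15683957]
```

View pics/side5c.png

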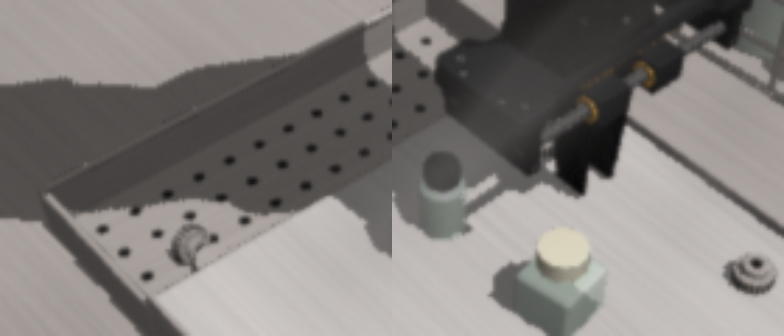

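Emit:
{"api": "arm_command", "payload": {
  "motion": [-0.62,0,-9,0,0,0,0,-0.62,0,-16,0,0,0,0,-0.62,0,-22,0,0,0,0,-0.62,0,-28,0,0,0,0,-0.62,0,-36,0,0,0,0,-0.62,0,-44,0,0,0,0,-0.62,0,-53,0,0,0,0,-0.62,0,-62,0,0,0,0,-0.62,0,-71,0,0,0,0,-0.62,0,-80,0,0,0,0,-0.62,0,-88,0,0,0,0,-0.62,0,-96,0,0,0,0,-0.62,0,-103,0,0,0,0,-0.62,0,-109,0,0,0,0,-0.62,0,-115,0,0,0,0,-0.62,0,-117,0,0,0,0,-0.62,0,-117,0,0,0,0]
}}

```text
t: 13.85
eef_pos: [628.2, 168.7, 48.6]
tcp_rot: [3.141, 0.0, -0.026]
ft_force: [-0.6, -0.1, -0.4]
opening: 0.189
```

```bash
python3 - <<'E'
from h import *
p,d=snap('side','side6.png')
s=env.state();print(s['eef_pos'],s['ft_force'])
p,d=snap('top','top6.png')
cv2.imwrite('pics/top6c.png',cv2.resize(p[115:315,150:460,::-1],None,fx=2.5,fy=2.5,interpolation=cv2.INTER_CUBIC))
E
```

```text
[628.2078814  168.51158946  48.54683532] [0.19079212 0.04363818 0.12969912]
```

View pics/side6.png

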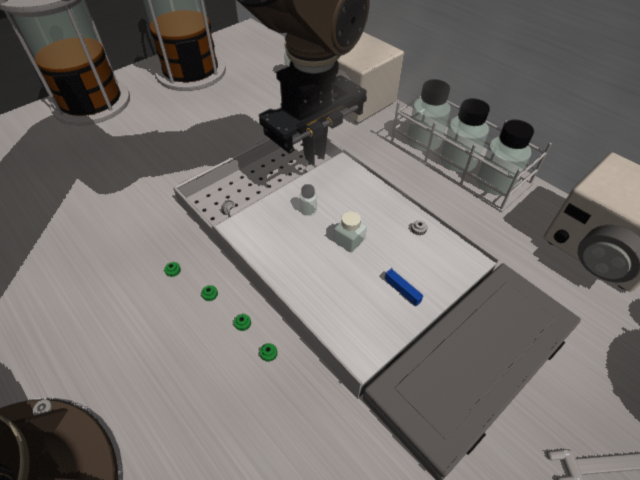

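View pics/top6c.png

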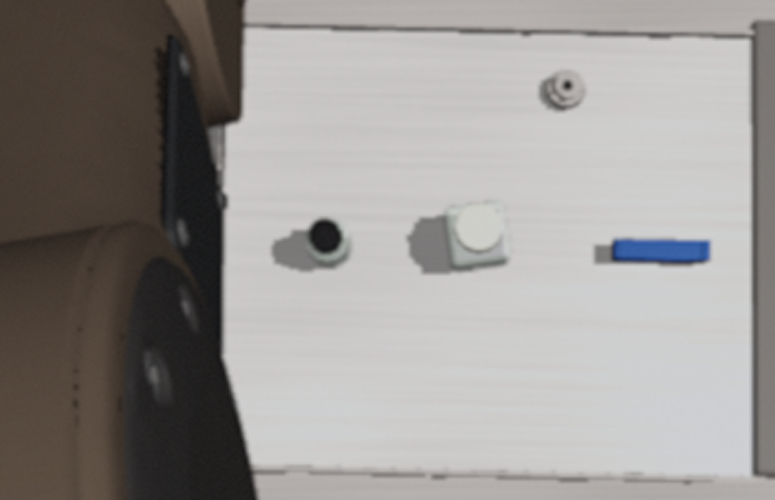

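Only nut2, at (376,150), is left on the deck, and the three kept items are unmoved.

Emit:
{"api": "arm_command", "payload": {
  "motion": [-0.62,0,0,-40,0,0,0,-0.62,2,30,-80,0,0,0,-0.62,5,75,-80,0,0,0,-0.62,7,120,-80,0,0,0,-0.62,9,165,-80,0,0,0,-0.62,12,210,-80,0,0,0,-0.62,14,250,-80,0,0,0,-0.62,15,277,-80,0,0,0,-0.62,15,277,-80,0,0,0,-0.62,15,277,-45,0,0,0,-0.62,15,277,-15,0,0,0,-0.62,15,277,-3,0,0,0,-0.62,15,277,0,0,0,0,-0.62,15,277,0,0,0,0]
}}

```text
t: 15.35
eef_pos: [636.3, -108.5, 49.2]
tcp_rot: [3.141, -0.0, -0.026]
ft_force: [-0.6, -0.3, -0.4]
opening: 0.19
```

```bash
python3 - <<'E'
from h import *
s=env.state();print(s['eef_pos'],s['ft_force'])
p,d=snap('top','top7.png')
cv2.imwrite('pics/top7c.png',cv2.resize(p[115:315,150:460,::-1],None,fx=2.5,fy=2.5,interpolation=cv2.INTER_CUBIC))
E
```

```text
[ 636.31697935 -108.50766054   49.15029472] [-0.5819909  -0.31467183 -0.37223901]
```

View pics/top7c.png

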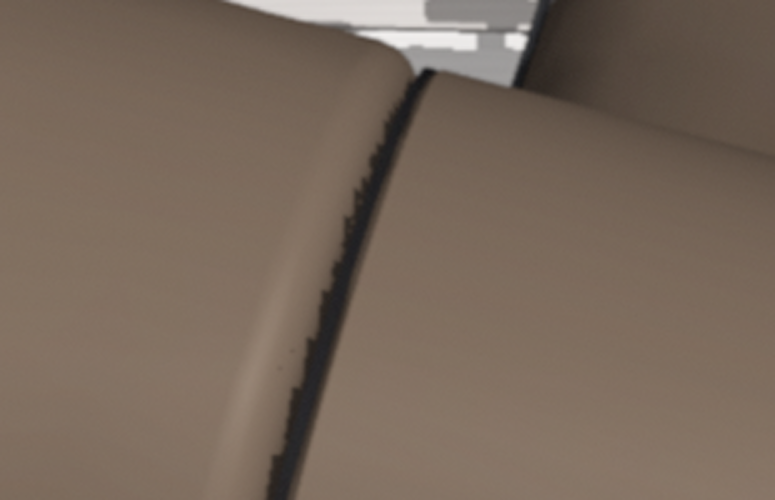

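The arm blocks the top view here. The pose is as planned, so I'll sweep nut2.

Emit:
{"api": "arm_command", "payload": {
  "motion": [-0.62,0,-9,0,0,0,0,-0.62,0,-16,0,0,0,0,-0.62,0,-22,0,0,0,0,-0.62,0,-28,0,0,0,0,-0.62,0,-36,0,0,0,0,-0.62,0,-44,0,0,0,0,-0.62,0,-53,0,0,0,0,-0.62,0,-62,0,0,0,0,-0.62,0,-71,0,0,0,0,-0.62,0,-80,0,0,0,0,-0.62,0,-89,0,0,0,0,-0.62,0,-98,0,0,0,0,-0.62,0,-107,0,0,0,0,-0.62,0,-116,0,0,0,0,-0.62,0,-125,0,0,0,0,-0.62,0,-134,0,0,0,0,-0.62,0,-143,0,0,0,0,-0.62,0,-150,0,0,0,0,-0.62,0,-156,0,0,0,0,-0.62,0,-158,0,0,0,0]
}}

```text
t: 17.4
eef_pos: [640.1, 49.8, 48.6]
tcp_rot: [3.142, 0.0, -0.026]
ft_force: [-0.3, -1.2, 1.8]
opening: 0.187
```

Emit:
{"api": "arm_command", "payload": {
  "motion": [-0.62,0,-6,0,0,0,0,-0.62,0,-14,0,0,0,0,-0.62,0,-23,0,0,0,0,-0.62,0,-32,0,0,0,0,-0.62,0,-41,0,0,0,0,-0.62,0,-50,0,0,0,0,-0.62,0,-59,0,0,0,0,-0.62,0,-68,0,0,0,0,-0.62,0,-77,0,0,0,0,-0.62,0,-86,0,0,0,0,-0.62,0,-94,0,0,0,0,-0.62,0,-101,0,0,0,0,-0.62,0,-108,0,0,0,0,-0.62,0,-115,0,0,0,0,-0.62,0,-119,0,0,0,0,-0.62,0,-119,0,0,0,0]
}}

```text
t: 19.0
eef_pos: [643.2, 168.7, 48.6]
tcp_rot: [3.142, -0.0, -0.026]
ft_force: [0.5, 0.0, 1.0]
opening: 0.195
```

```bash
python3 - <<'E'
from h import *
p,d=snap('side','side8.png')
s=env.state();print(s['eef_pos'],s['ft_force'])
E
```

```text
[643.21228473 168.31082906  48.57878303] [ 0.66879851 -0.8038697   0.54780613]
```

View pics/side8.png

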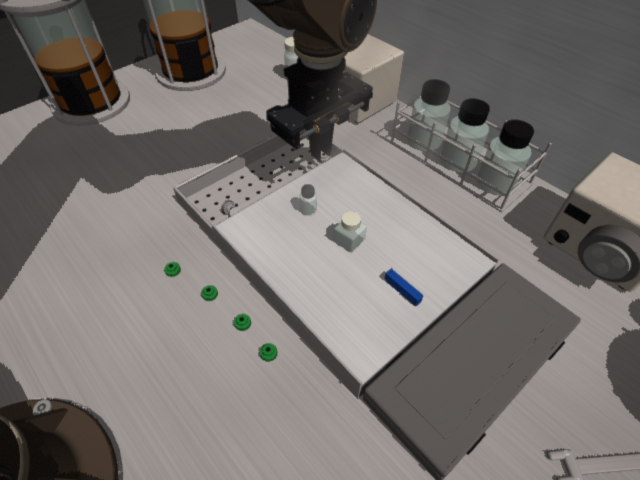

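```bash
python3 - <<'E'
from h import *
p=np.load('pics/side_p.npy')
cv2.imwrite('pics/side8c.png',cv2.resize(p[110:230,200:360,::-1],None,fx=4.5,fy=4.5,interpolation=cv2.INTER_CUBIC))
E
```

```text
(no output)
```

View pics/side8c.png

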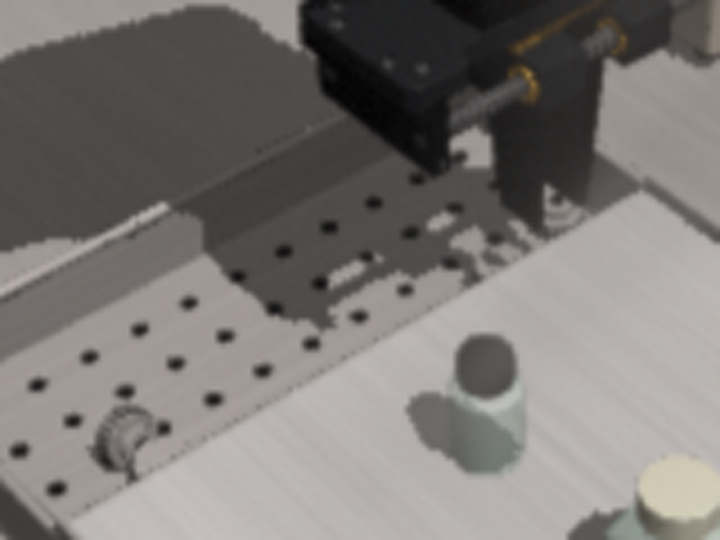

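A nut shows in the tray just behind and below the fingers, at about (325,157) in the full picture. I'll lift slowly and look again.

Emit:
{"api": "arm_command", "payload": {
  "motion": [-0.62,0,0,-8,0,0,0,-0.62,0,0,-18,0,0,0,-0.62,0,0,-30,0,0,0,-0.62,0,0,-50,0,0,0,-0.62,0,0,-70,0,0,0]
}}

```text
t: 19.55
eef_pos: [643.3, 168.0, 120.3]
tcp_rot: [-3.142, -0.001, -0.027]
ft_force: [0.1, 0.3, -0.3]
opening: 0.185
```

```bash
python3 - <<'E'
from h import *
p,d=snap('side','side9.png')
cv2.imwrite('pics/side9c.png',cv2.resize(p[110:230,200:360,::-1],None,fx=4.5,fy=4.5,interpolation=cv2.INTER_CUBIC))
E
```

```text
(no output)
```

View pics/side9c.png

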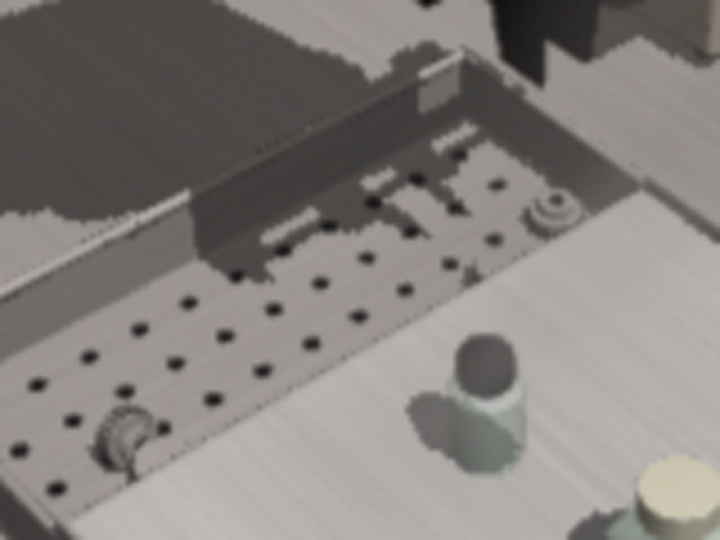

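Emit:
{"api": "arm_command", "payload": {
  "motion": [-0.62,0,0,-45,0,0,0,-0.62,0,0,-90,0,0,0,-0.62,-207,604,-95,0,0,0,-0.62,-207,604,-95,0,0,0,-0.62,-207,604,-95,0,0,0,-0.62,-207,604,-95,0,0,0,-0.62,-207,604,-95,0,0,0,-0.62,-207,604,-95,0,0,0,-0.62,-207,604,-95,0,0,0,-0.62,-207,604,-95,0,0,0,-0.62,-207,604,-95,0,0,0,-0.62,-207,604,-95,0,0,0,-0.62,-207,604,-95,0,0,0,-0.62,-207,604,-95,0,0,0,-0.62,-207,604,-95,0,0,0,-0.62,-207,604,-95,0,0,0,-0.62,-207,604,-95,0,0,0,-0.62,-207,604,-95,0,0,0,-0.62,-207,604,-95,0,0,0]
}}

```text
t: 21.5
eef_pos: [421.0, -429.1, 214.0]
tcp_rot: [3.141, -0.0, -0.025]
ft_force: [-0.1, -0.3, -0.5]
opening: 0.19
```

```bash
python3 - <<'E'
from h import *
p,d=snap('top','top9.png')
cv2.imwrite('pics/top9c.png',cv2.resize(p[115:315,140:300,::-1],None,fx=3,fy=3,interpolation=cv2.INTER_CUBIC))
p,d=snap('side','side10.png')
E
```

```text
(no output)
```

View pics/top9.png

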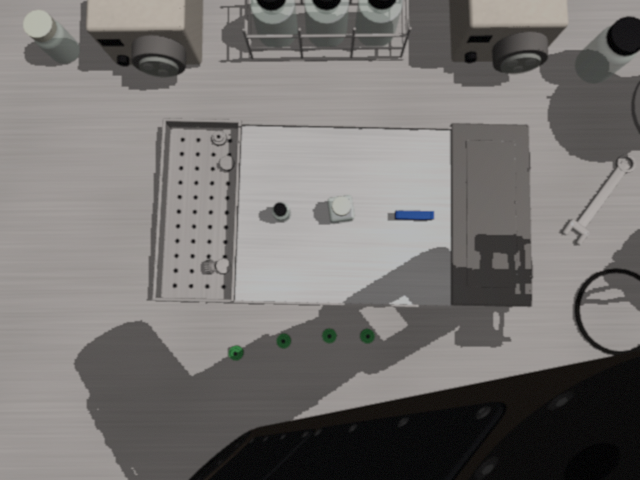

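View pics/top9c.png

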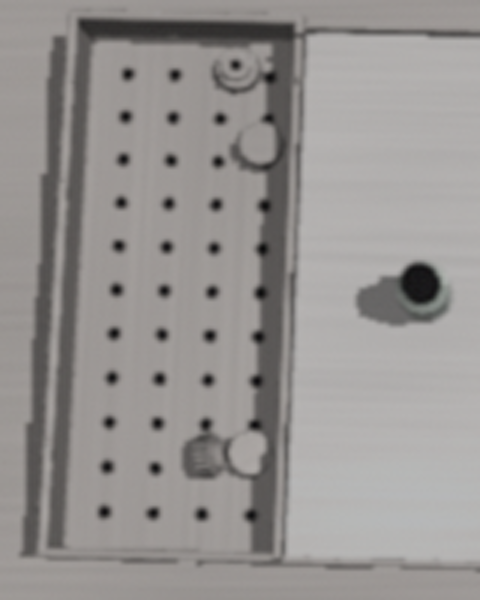

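All four nuts are in the tray: (219,139), (226,164), (209,267) and (222,266). The vial, bottle and clamp are where they started.

```bash
python3 - <<'E'
from h import *
a=cv2.cvtColor(cv2.imread('pics/top0.png'),6).astype(int);b=cv2.cvtColor(cv2.imread('pics/top9.png'),6).astype(int)
print(np.abs(a-b)[185:228,255:440].max())
print(env.state()['ft_force'],env.state()['t'],env.job_done())
E
```

```text
16
the job is handed in; nothing more can be done
[ 0.04208216 -0.57103797  0.84966821] 21.6 None
```

All four steel nuts are in the wash tray, and I handed the job in at about 21.6 s. I pushed each one along the deck and off the +y end, held between the partly open fingertips.

- **Nuts:** the last top view shows all four inside the tray and none left on the deck. Two of them lie upturned and one is on its side. The look-alike green nuts on the bench were not touched.
- **Items to leave alone:** the vial, bottle and clamp are at their starting pixels. The first and last pictures differ there by at most 16 of 255 grey levels, so nothing visibly moved.
- **Robot:** it finished about 430 mm to the right of its base and 214 mm up, touching nothing. No force reading went above about 2 N.
- **Checks that fell short:** the arm blocked the top camera just before the last sweep. The side view at the end of that sweep could not show nut2 clearly, so I relied on the final top view. No check failed or disagreed.

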